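# Balance a cast finial on a domed jar lid

### The arm

A 6-joint arm with a two-finger parallel gripper is mounted at the origin on the work surface. World frame = base frame: x ahead of the robot, y to its left, z up, the work surface at z = 0. Lengths are in m, angles in degrees, forces in N, time in s.
With the tool pointing down it reaches from about 0.4 to 0.825 m from the base axis. Payload 7 kg.
Tool frame: the origin (TCP) lies between the finger pads; the fingertips stand 25 mm ahead of it and the grasp point (between the pads) lies 6 mm ahead of it; z points along the fingers, y is the line along which they close (so a half turn about z gives the same grasp; the last joint's range is limited). The gripper opens to 88 mm and grips with 3 to 60 N. Pads are 19 mm wide; open, the fingers measure 130 mm over their backs; the gripper's body (78 mm by 193 mm) begins 47 mm behind the grasp point.
Start: joints at [16.507, 20.546, 0.682, 0, -70.136, -16.507], TCP at [0.675, -0, 0.252] pointing down, gripper open.
Joint ranges: [-176.03, 176.03], [-82.01, 121.73], [-58.28, 71.71], [-173.87, 95.51], [-174.79, -0.11], [-173.66, 173.66]. Speed limits (degrees/s): [136.94, 136.94, 172.46, 180, 180, 180].

### API

Orientations are given as [roll, pitch, yaw] about the fixed x, y, z axes, in that order (R = Rz(yaw) Ry(pitch) Rx(roll)).
In Python, from plant import ctrl gives the robot as it stands.
- The arm moves only by the tool drive_effector, called after ">>>" by a JSON object that holds its "fn" and its "kwargs". Schema: {"type":"object","properties":{"segments":{"type":"array","items":{"type":"object","properties":{"tx":{"type":"number"},"ty":{"type":"number"},"tz":{"type":"number"},"yaw":{"type":"number"},"finger_gap":{"type":"number"}},"additionalProperties":false,"required":["finger_gap"]},"minItems":1,"maxItems":8},"only":{"type":"string"},"quiet":{"type":"boolean"},"lines":{"type":"string"}},"required":["segments"],"additionalProperties":false}. segments is a list of rows, 1 to 8 of them, each an object with the fields tx, ty, tz (the shift in m), yaw (a turn about the tool's z in degrees), finger_gap (the finger opening in m); a field left out counts as zero (the opening has to be given); each row is the pose to reach, as a shift and turn from the pose commanded when the call began, along the tool's axes at that moment; what a row does not reach only later rows make up. A row lasts 1/8 s, in which the tool goes at most 0.0625 m and 10.7 degrees, less where a joint would pass 70% of its speed; a pose out of reach is approached as far as the arm can. The fingers move at their own pace and stop on an object; the grip force is fixed at half the most. Time passes only in rows, so rows that do not move let the fingers close. The tool returns the time, the measured TCP pose, the force, the opening and the grip force at its end. only (a regular expression) keeps the lines of the reply that match it, lines (a string "A,B") keeps lines A to B, and quiet returns only ok. Input that does not fit is refused with a message, and nothing moves.
- ctrl.get_obs(): the state, without advancing time (a new reading comes with each control period).
- ctrl.snapshot(name): name is "scene" or "side" or "wrist"; returns a dict with "frame" (420x560x3 uint8, red, green, blue), "z_map" (420x560 float32, m along the optical axis (not along the pixel's ray), 0 where there is no reading), "fovy" (degrees; the focal length in pixels is half the picture's height over the tangent of half this angle, whatever the lens; pixels are square), "cx", "cy" (the principal point, pixels), "k1" (the pictures are not rectified: a ray, as slopes to the right and down, at radius r is drawn at 1 + k1 r^2 times it, then the intrinsics apply), "R" (3x3) and "t" (3): a world point X has camera coordinates R X + t; the wrist camera has in their place "T_tool_cam" (4x4, takes a point from camera to tool coordinates, whose origin is the TCP and whose axes are the flange's). Camera axes: x right, y down, z forward; pixel columns grow to the right and rows downward; lengths in m; the calibration is good to about 2 mm. A picture is of the moment at which its call begins: read the wrist's pose just before it.
- ctrl.close_job(): hands the job in; it is judged then, once.
The state is a dict: "clock": time; "joint_pos": joint angles; "qvel": joint speeds; "tau": joint torques, N m; "tool_pos": TCP position; "orientation": TCP orientation; "force": force on the tool from outside, world axes, zero at the start; "moment": the same for the moment, N m; "opening": finger opening in m; "gripper_force": force on a finger pad.
Only numpy, scipy, OpenCV 4.12 (cv2) and the standard library are available. Lean on these libraries where they do the work, as an engineer would, in place of code of your own. Each camera call takes 0.05 s, during which the arm holds its last target. There are 200 camera calls.

### The job

Lift the cast clay finial out of the open plaster mould, where it lies on its side with only its neck free for the fingers, and put it down on the plywood ware board so that you can take it afresh another way. Then stand it on its square foot on the crown of the domed clay lid that lies on the banding wheel: centred, upright, set down gently, and left balanced there. Leave the lid where it lies on the wheel, and leave the other things alone.

Things in the scene. Friction and masses are not known exactly. Their poses are not given: they have to be found in the camera images.
- finial: Cast clay lid finial, grey-buff, rigid, about 0.26 kg, square section, 102 mm long. x runs from foot to head, origin at the centre of the flat foot face. Along x (mm): foot 52 x 52 from 0 to 16, step 40 x 40 to 20, neck 30 x 30 to 60, step 40 x 40 to 64, head 52 x 52 to 96, end step 40 x 40 to 102. Centre of mass at x = 43. Lying on a side: x level; standing on its foot: x straight up.
- finial_neck (a point): Middle of the finial's neck, on its axis, 40 mm from the foot face. At the start the finial lies on its side in the mould with z up, axis 50 mm above the table; the neck (30 mm wide) can be taken there from straight above, closing across it, with the fingers in the mould's pockets.
- finial_head (a point): Middle of the finial's head, on its axis, 80 mm from the foot face: a 52 x 52 mm block, 32 mm long. In the mould its sides are buried in plaster to within 10 mm of the top.
- mould: Open half of a white plaster mould, block 180 (x) x 160 (y) x 66 mm high, fixed; origin at the centre of its underside. Cavity along x, 106 x 56 mm, floor 24 mm above the underside; the finial lies in it, foot to -x, with 2 mm play each way, its upper 10 mm above the block. Three low natches on the top face.
- mould_pocket (a point): Centre of the two finger pockets, on the cavity's axis at the mould's top face, 66 mm above the table. Beside the neck the cavity widens: 40 mm long along mould x, reaching 64 mm to each side along mould y, vertical walls, floor 24 mm above the table. Under the neck runs a ridge 30 mm wide, its top 34 mm above the table.
- board: Plywood ware board, fixed to the table, 200 (x) x 250 (y) x 18 mm; origin at the centre of its underside, top 18 mm above the table. The scraper and loop tool lie along its far (+x) edge; the rest is free.
- lid: Grey-buff clay jar lid, a shallow dome lying rim down on the banding wheel, loose, about 0.9 kg: 196 mm across, 50 mm high, crown curved with a radius of 140 mm; origin at the centre of its underside, z up.
- lid_top (a point): The highest point of the lid's dome (crown), 50 mm above the lid's origin, about 162 mm above the table. A thin circle of 86 mm diameter is scored around it.
- wheel: Aluminium banding wheel (potter's hand turntable) on the table, foot fixed: foot disc 170 mm across, column 38 mm, round head 208 mm across whose top is 112 mm above the table; origin at the centre of the foot's underside. The head turns with slight friction. The lid lies on the head within 6 mm of its centre.
- scraper: Bystander: wooden kidney-shaped scraper, 96 x 52 x 5 mm, lying near the far edge of the board; origin at the centre of its underside.
- loop_tool: Bystander: wooden-handled wire loop tool, 125 mm long, 12 mm thick, lying near the far edge of the board along its y; origin on the handle's end next to the loop, at its underside.
- round_knob: Bystander: small round clay knob, 56 mm across and 73 mm tall, standing on the table beyond the work; origin at the centre of its underside.
- vase: Bystander: open clay beaker, 100 mm across and 120 mm tall, standing beyond the board; origin at the centre of its underside.
- tool_jar: Bystander: white jar 86 mm across with modelling tools sticking up to 220 mm, standing beyond the board; origin at the centre of its underside.
- modelling_knife: Bystander: dark wooden modelling knife, 180 mm long, 14 mm thick, lying on the table beyond the right-hand work place; origin near the middle of its underside.

How it is judged:
By the outcome, as a careful person would: the job done as asked, in the order asked, and still so for the second after the job is handed in, with the robot touching nothing.
It also fails if it takes over 61 s, if anything falls off the work surface, if the arm or the gripper's body presses on something with over 40 N, if the wrist force passes 120 N, or if a joint passes its speed limit or range.

## Working session

There is one attempt and no reset: what is moved stays moved. The work goes in short steps, Python scripts to look and compute and a tool call to move; the robot and the scene stay as the last step left them, time stands still between calls to the robot, and variables do not carry over. Pictures are saved under pics/ and viewed, at most 10 in all, crops included, and the job is handed in when it is done.

```bash
ls; mkdir -p pics
```

Run:
```python
from plant import ctrl
import cv2,numpy as np
o=ctrl.get_obs();print(o)
for n in("scene","side"):
    s=ctrl.snapshot(n);cv2.imwrite(f"pics/{n}0.png",s["frame"][:,:,::-1]);print(n,s["fovy"],s["cx"],s["cy"],s["k1"],s["R"],s["t"],(s["z_map"]>0).mean())
    np.savez(f"{n}0.npz",**s)
```

```text
pics
plant.py
{'clock': 0.0, 'joint_pos': array([ 1.65082416e+01,  2.05908720e+01,  6.32268289e-01, -1.87847141e-02,
       -7.01353142e+01, -1.65073549e+01]), 'qvel': array([-0.07343588, -0.01919493, -0.02777284, -0.0154169 , -0.05946279,
        0.04461342]), 'tau': array([-8.00930356e-04, -5.82726967e+01,  2.93058443e+01,  6.99745238e+00,
        6.93249181e-03, -2.06530804e-04]), 'tool_pos': array([ 6.74544563e-01, -1.78285323e-05,  2.50621771e-01]), 'orientation': array([ 1.79904935e+02, -9.75720879e-03, -9.00055028e+01]), 'force': array([ 0.11896525, -0.07399861,  0.90913871]), 'moment': array([-0.01518791, -0.004418  ,  0.00394514]), 'gripper_force': 0.0, 'opening': 0.08778815557526962}
scene 57.90242081340899 277.41148619526365 210.80347480324878 -0.019234689013970553 [[-0.45651136  0.88971555  0.00190492]
 [ 0.61615023  0.3176886  -0.7207169 ]
 [-0.6418382  -0.32784174 -0.69322689]] [ 0.31226237 -0.26520078  1.38097322] 0.996156462585034
side 55.2134709645366 280.45889435759915 200.7701906490735 -0.0026226387141999683 [[ 0.85661822 -0.51591139  0.00637762]
 [-0.26527707 -0.45100015 -0.8521895 ]
 [ 0.44253057  0.72830921 -0.5231944 ]] [-0.51895801  0.25670385  0.91998575] 0.9960926870748299
```
View pics/scene0.png

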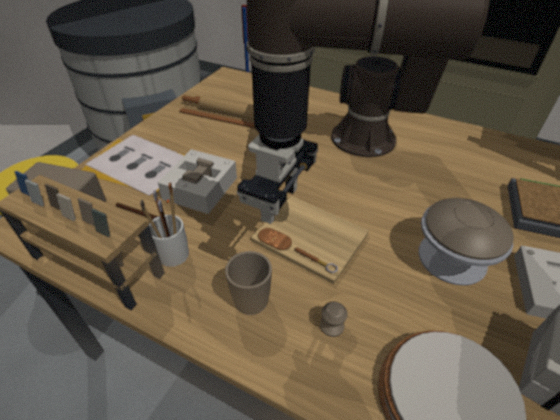

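View pics/side0.png

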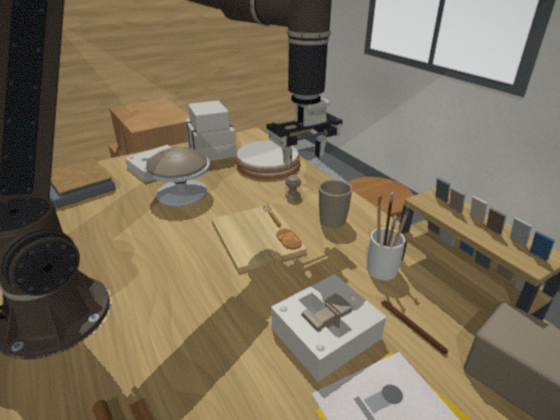

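Scene view: mould at about (205,178), board (315,240), lid on wheel (467,228). Side view: mould (328,325) with finial (328,310), board (258,235), lid (178,163). Everything can be seen.

Create h.py:
```python
import numpy as np,cv2
from scipy.spatial.transform import Rotation as Ro
def K(s):
    f=s["frame"].shape[0]/2/np.tan(np.radians(float(s["fovy"]))/2)
    return np.array([[f,0,float(s["cx"])],[0,f,float(s["cy"])],[0,0,1]])
def rays(s,uv):
    r=cv2.undistortPoints(np.asarray(uv,float).reshape(-1,1,2),K(s),np.array([float(s["k1"]),0,0,0]))[:,0]
    return np.c_[r,np.ones(len(r))]
def ext(s,o=None):
    "camera->world rotation, centre"
    if "R" in s: return s["R"].T,-s["R"].T@s["t"]
    Rt=Ro.from_euler("xyz",o["orientation"],degrees=True).as_matrix();T=s["T_tool_cam"]
    return Rt@T[:3,:3],Rt@T[:3,3]+o["tool_pos"]
def cloud(s,o=None):
    h,w=s["z_map"].shape;v,u=np.mgrid[:h,:w]
    r=rays(s,np.c_[u.ravel(),v.ravel()])*s["z_map"].reshape(-1,1)
    A,c=ext(s,o);return (r@A.T+c).reshape(h,w,3)
def onplane(s,uv,z,o=None):
    A,c=ext(s,o);d=rays(s,uv)@A.T;return c+d*((z-c[2])/d[:,2])[:,None]
def tri(ss,uvs):
    M=np.zeros((3,3));b=np.zeros(3)
    for s,uv in zip(ss,uvs):
        A,c=ext(*s) if isinstance(s,tuple) else ext(s);d=(rays(s[0] if isinstance(s,tuple) else s,[uv])@A.T)[0];d/=np.linalg.norm(d)
        P=np.eye(3)-np.outer(d,d);M+=P;b+=P@c
    return np.linalg.solve(M,b)
def sphere(P):
    x=np.linalg.lstsq(np.c_[2*P,np.ones(len(P))],(P**2).sum(1),rcond=None)[0]
    return x[:3],np.sqrt(x[3]+x[:3]@x[:3])
def rect(P):
    r=cv2.minAreaRect(P[:,:2].astype(np.float32)*1000);return r
```

Run:
```python
from h import *
for n,pts in (("scene",dict(mould=(205,178),lid=(467,222),board=(315,240))),("side",dict(mould=(328,325),lid=(178,155),board=(258,235)))):
    s=dict(np.load(n+"0.npz"));C=cloud(s);print(n)
    for k,(u,v) in pts.items():
        p=C[v,u];print(k,p.round(3))
        near=np.linalg.norm(C[:,:,:2]-p[:2],axis=2)<.16
        if k=="lid":
            Q=C[near&(C[:,:,2]>.135)&(C[:,:,2]<.17)];c,r=sphere(Q);print(len(Q),c.round(4),round(r,4),"top",Q[:,2].max().round(4))
        if k=="mould":
            m=near&(C[:,:,2]>.055)&(C[:,:,2]<.085);print(rect(C[m]),np.histogram(C[m][:,2],15))
            m=near&(C[:,:,2]>.0705)&(C[:,:,2]<.085);print(rect(C[m]),m.sum(),C[m].mean(0).round(4))
        if k=="board":
            col=np.median(s["frame"][v-2:v+3,u-2:u+3],axis=(0,1));m=near&(C[:,:,2]>.012)&(C[:,:,2]<.023);print(rect(C[m]),m.sum(),np.median(C[m][:,2]))
```

```text
scene
mould [ 0.52  -0.322  0.067]
((501.008544921875, -362.8799133300781), (185.8312225341797, 163.9162139892578), 4.436746597290039) (array([ 59,  43,  49,  55,  63, 240, 667, 521, 125,  52,  24,  42, 102,
        39,   6]), array([0.05510462, 0.0568271 , 0.05854959, 0.06027207, 0.06199455,
       0.06371703, 0.06543951, 0.06716199, 0.06888448, 0.07060696,
       0.07232944, 0.07405192, 0.0757744 , 0.07749688, 0.07921937,
       0.08094185]))
((499.7791442871094, -357.9321594238281), (158.3347930908203, 135.31964111328125), 10.8326416015625) 275 [ 0.5079 -0.3601  0.0752]
lid [0.466 0.368 0.158]
2725 [0.4311 0.3787 0.0245] 0.1375 top 0.1639
board [0.553 0.044 0.018]
((537.5967407226562, 22.914764404296875), (250.5567626953125, 203.87977600097656), 83.1551742553711) 4654 0.018310280692187764
side
mould [ 0.493 -0.379  0.044]
((502.1957702636719, -363.7708740234375), (183.1333770751953, 163.05116271972656), 4.157716274261475) (array([  81,   89,   87,  100,  124,  499, 1711, 1318,  248,   91,   57,
         52,  147,  195,   68]), array([0.05501824, 0.05654209, 0.05806593, 0.05958978, 0.06111363,
       0.06263748, 0.06416133, 0.06568517, 0.06720902, 0.06873287,
       0.07025672, 0.07178057, 0.07330442, 0.07482826, 0.07635211,
       0.07787596]))
((500.7440185546875, -364.2933044433594), (150.55996704101562, 127.32716369628906), 4.780228614807129) 509 [ 0.5008 -0.3654  0.0746]
lid [0.431 0.346 0.155]
836 [0.4319 0.3778 0.026 ] 0.1351 top 0.1628
board [0.534 0.006 0.017]
((536.7042846679688, 21.227828979492188), (255.185791015625, 200.34307861328125), 83.0197525024414) 3454 0.017291568942195523
```

>>> {"fn": "drive_effector", "kwargs": {"segments": [{"tx":0.05,"ty":0.025,"yaw":10.7,"finger_gap":0.06},{"tx":0.1,"ty":0.05,"yaw":21.4,"finger_gap":0.06},{"tx":0.15,"ty":0.075,"yaw":32.1,"finger_gap":0.06},{"tx":0.2,"ty":0.1,"yaw":42.8,"finger_gap":0.06},{"tx":0.25,"ty":0.125,"yaw":53.5,"finger_gap":0.06},{"tx":0.3,"ty":0.15,"yaw":64.2,"finger_gap":0.06},{"tx":0.35,"ty":0.175,"yaw":74.9,"finger_gap":0.06},{"tx":0.364,"ty":0.184,"yaw":85.6,"finger_gap":0.06}]}}

```text
clock: 1.1
tool_pos: [0.4891, -0.3663, 0.2511]
orientation: [180.0, -0.1, -176.1]
force: [0.4, -0.1, 0.2]
opening: 0.06
gripper_force: 0.0
```

>>> {"fn": "drive_effector", "kwargs": {"segments": [{"finger_gap":0.06}]}}

```text
clock: 1.23
tool_pos: [0.4899, -0.3651, 0.2511]
orientation: [180.0, -0.0, -175.8]
force: [-0.2, 0.2, 0.9]
opening: 0.0601
gripper_force: 0.0
```

Run:
```python
from h import *
from plant import ctrl
o=ctrl.get_obs();s=ctrl.snapshot("wrist");cv2.imwrite("pics/w1.png",s["frame"][:,:,::-1]);print(o["tool_pos"],o["orientation"],o["joint_pos"])
np.savez("w1.npz",**s,pos=o["tool_pos"],ori=o["orientation"]);C=cloud(s,o)
m=(C[:,:,2]>.055)&(C[:,:,2]<.085);print(m.sum(),rect(C[m]))
```

```text
[ 0.48989087 -0.36507183  0.25107874] [ 1.79971366e+02 -4.62962200e-02 -1.75761805e+02] [-1.84027008e+01  1.46208309e+01 -7.79334848e+00 -9.30466843e-03
 -6.76395720e+01 -6.73555721e+01]
20869 ((500.1221618652344, -362.2598876953125), (178.7667236328125, 161.06248474121094), 4.2131242752075195)
```

View pics/w1.png

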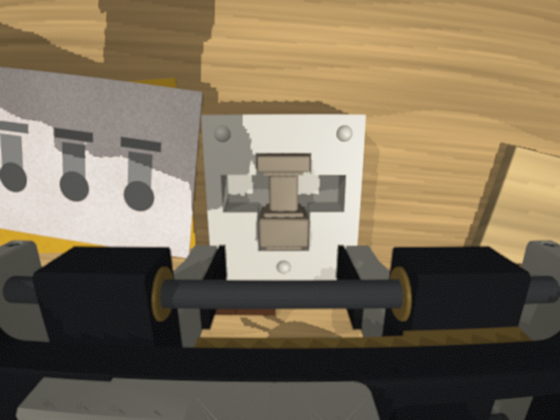

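Wrist view: the finial lies with its foot up in the picture (block at 284,163), head at (284,233), neck about (284,193), and a pocket at each side (rows 175–212).

Run:
```python
from h import *
s=dict(np.load("w1.npz"));o=dict(tool_pos=s["pos"],orientation=s["ori"]);C=cloud(s,o)
f=s["frame"].astype(int);hsv=cv2.cvtColor(s["frame"],cv2.COLOR_RGB2HSV)
box=np.zeros(f.shape[:2],bool);box[145:255,225:345]=1
col=(f[:,:,0]-f[:,:,2]>18)
print(f[163,284],f[193,284],f[233,284],f[140,284],f[193,240])
z=C[:,:,2]
for n,rows in(("foot",(145,172)),("head",(218,255)),("neck",(180,206))):
    b=np.zeros_like(box);b[rows[0]:rows[1],235:335]=1
    m=b&col&(z>(.06 if n=="neck" else .0705))
    if n=="neck": m=b&col&(z>.055)&(z<.0705)
    v,u=np.nonzero(m);print(n,m.sum(),u.min(),u.max(),v.min(),v.max(),rect(C[m]),np.median(z[m]))
# pocket
m=box&(z<.04)&(z>.015);print("pocket",m.sum(),rect(C[m]),np.median(z[m]))
# two-view check of the foot top: ray on plane
```

```text
[162 148 126] [159 145 123] [160 145 124] [227 222 211] [182 177 165]
foot 841 257 309 156 171 ((439.76776123046875, -366.6307067871094), (51.47300338745117, 51.151611328125), 4.185204029083252) 0.07578403168316716
head 1394 241 308 218 252 ((481.6097717285156, -361.56878662109375), (135.44400024414062, 51.45595932006836), 2.767190456390381) 0.07549275017241414
neck 734 269 297 180 205 ((489.58087158203125, -362.8274841308594), (27.436689376831055, 29.09613800048828), 4.95511531829834) 0.06457101561985482
pocket 2690 ((488.3831787109375, -363.0550842285156), (72.28693389892578, 128.0579376220703), 5.0093488693237305) 0.023998288724262545
```

>>> {"fn": "drive_effector", "kwargs": {"segments": [{"ty":0.002,"tz":0.05,"finger_gap":0.06},{"ty":0.002,"tz":0.1,"finger_gap":0.06},{"ty":0.002,"tz":0.14,"finger_gap":0.06},{"ty":0.002,"tz":0.17,"finger_gap":0.06},{"ty":0.002,"tz":0.185,"finger_gap":0.06},{"ty":0.002,"tz":0.195,"finger_gap":0.06},{"ty":0.002,"tz":0.195,"finger_gap":0.06}]}}

```text
clock: 2.15
tool_pos: [0.4911, -0.3618, 0.0566]
orientation: [-180.0, -0.0, -175.5]
force: [0.4, 0.3, -0.3]
opening: 0.0598
gripper_force: 0.0
```

>>> {"fn": "drive_effector", "kwargs": {"segments": [{"finger_gap":0.02},{"finger_gap":0.02},{"finger_gap":0.02},{"finger_gap":0.02}]}}

```text
clock: 2.65
tool_pos: [0.4911, -0.3628, 0.0571]
orientation: [-179.9, 0.0, -175.6]
force: [-0.6, -3.2, 1.9]
opening: 0.0296
gripper_force: 30.0
```

>>> {"fn": "drive_effector", "kwargs": {"segments": [{"tz":-0.02,"finger_gap":0.02},{"tz":-0.05,"finger_gap":0.02},{"tz":-0.1,"finger_gap":0.02},{"tz":-0.13,"finger_gap":0.02},{"tz":-0.14,"finger_gap":0.02}]}}

```text
clock: 3.28
tool_pos: [0.4913, -0.3622, 0.1983]
orientation: [-179.9, 0.2, -175.6]
force: [-0.7, 0.2, -3.6]
opening: 0.0301
gripper_force: 30.0
```

>>> {"fn": "drive_effector", "kwargs": {"segments": [{"tx":-0.005,"ty":0.03,"yaw":-9,"finger_gap":0.02},{"tx":-0.01,"ty":0.08,"yaw":-19,"finger_gap":0.02},{"tx":-0.015,"ty":0.14,"yaw":-29,"finger_gap":0.02},{"tx":-0.02,"ty":0.2,"yaw":-39,"finger_gap":0.02},{"tx":-0.025,"ty":0.26,"yaw":-49,"finger_gap":0.02},{"tx":-0.03,"ty":0.32,"yaw":-59,"finger_gap":0.02},{"tx":-0.035,"ty":0.36,"yaw":-69,"finger_gap":0.02},{"tx":-0.0355,"ty":0.3815,"yaw":-78.6,"finger_gap":0.02}]}}

```text
clock: 4.28
tool_pos: [0.4961, 0.023, 0.1952]
orientation: [179.9, -0.0, -96.6]
force: [-0.4, 0.2, -2.7]
opening: 0.0301
gripper_force: 30.0
```

>>> {"fn": "drive_effector", "kwargs": {"segments": [{"tz":0.05,"finger_gap":0.02},{"tz":0.1,"finger_gap":0.02},{"tz":0.13,"finger_gap":0.02},{"tz":0.136,"finger_gap":0.02},{"tz":0.14,"finger_gap":0.02}]}}

```text
clock: 4.9
tool_pos: [0.4971, 0.0211, 0.0565]
orientation: [180.0, -0.0, -97.0]
force: [-0.0, 0.9, -1.6]
opening: 0.0299
gripper_force: 30.0
```

>>> {"fn": "drive_effector", "kwargs": {"segments": [{"tz":0.002,"finger_gap":0.02},{"tz":0.004,"finger_gap":0.02},{"tz":0.005,"finger_gap":0.02},{"tz":0.005,"finger_gap":0.02}]}}

```text
clock: 5.4
tool_pos: [0.4971, 0.0211, 0.0518]
orientation: [-180.0, 0.0, -97.0]
force: [-0.3, -0.2, -2.2]
opening: 0.0299
gripper_force: 30.0
```

>>> {"fn": "drive_effector", "kwargs": {"segments": [{"tz":0.001,"finger_gap":0.02},{"tz":0.002,"finger_gap":0.02},{"tz":0.002,"finger_gap":0.02}]}}

```text
clock: 5.78
tool_pos: [0.4971, 0.0211, 0.051]
orientation: [-180.0, 0.0, -97.0]
force: [-6.1, 0.3, 16.0]
opening: 0.0299
gripper_force: 30.0
```

>>> {"fn": "drive_effector", "kwargs": {"segments": [{"tz":-0.001,"finger_gap":0.02},{"tz":-0.001,"finger_gap":0.02},{"tz":-0.001,"finger_gap":0.05},{"tz":-0.001,"finger_gap":0.07},{"tz":-0.001,"finger_gap":0.07},{"tz":-0.04,"finger_gap":0.07},{"tz":-0.1,"finger_gap":0.07},{"tz":-0.14,"finger_gap":0.07}]}}

```text
clock: 6.78
tool_pos: [0.4975, 0.0212, 0.1921]
orientation: [-179.9, 0.0, -97.0]
force: [-0.1, -0.0, -0.3]
opening: 0.0694
gripper_force: 0.0
```

>>> {"fn": "drive_effector", "kwargs": {"segments": [{"tx":0.03,"finger_gap":0.07},{"tx":0.03,"finger_gap":0.07}]}}

```text
clock: 7.02
tool_pos: [0.493, -0.0096, 0.19]
orientation: [-180.0, 0.0, -97.1]
force: [0.1, 0.6, -0.5]
opening: 0.07
gripper_force: 0.0
```

Run:
```python
from h import *
from plant import ctrl
o=ctrl.get_obs();s=ctrl.snapshot("wrist");cv2.imwrite("pics/w2.png",s["frame"][:,:,::-1]);print(o["tool_pos"],o["orientation"])
np.savez("w2.npz",**s,pos=o["tool_pos"],ori=o["orientation"]);C=cloud(s,o);z=C[:,:,2]
b=(z>.063)&(z<.078)&(np.linalg.norm(C[:,:,:2]-[.497,.04],axis=2)<.12)
n,l,st,ce=cv2.connectedComponentsWithStats(b.astype(np.uint8))
for i in range(1,n):
    if st[i,4]>150: print(st[i],rect(C[l==i]),np.median(z[l==i]))
```

```text
[ 0.49297023 -0.00964513  0.19004048] [-1.79955785e+02  3.54384253e-02 -9.70824969e+01]
[ 250  197   63   23 1306] ((492.9005126953125, -10.176609992980957), (19.96507453918457, 52.09687042236328), 82.87374877929688) 0.06930283098092693
[253 262  57  18 919] ((500.14508056640625, 46.98249053955078), (15.755752563476562, 50.850337982177734), 81.71227264404297) 0.06876440529655797
```

View pics/w2.png

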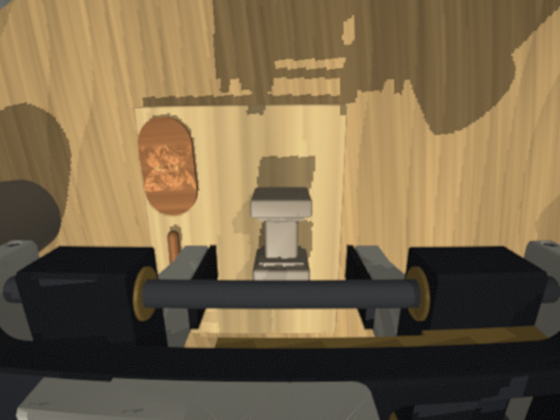

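Wrist view: the finial lies on the board, its foot at (281,205) and head around (281,270); the scraper (168,165) and loop tool are well to the left. The measured position agrees with the grip. Next I'll take the head and see whether it swings in the pads.

>>> {"fn": "drive_effector", "kwargs": {"segments": [{"tx":-0.035,"finger_gap":0.07},{"tx":-0.071,"tz":0.03,"finger_gap":0.07},{"tx":-0.071,"tz":0.08,"finger_gap":0.07},{"tx":-0.071,"tz":0.12,"finger_gap":0.07},{"tx":-0.071,"tz":0.135,"finger_gap":0.07},{"tx":-0.071,"tz":0.135,"finger_gap":0.06},{"tx":-0.071,"tz":0.135,"finger_gap":0.05},{"tx":-0.071,"tz":0.135,"finger_gap":0.05}]}}

```text
clock: 8.07
tool_pos: [0.5028, 0.0622, 0.056]
orientation: [-179.9, 0.1, -97.0]
force: [-0.4, 1.2, 2.8]
opening: 0.052
gripper_force: 30.0
```

>>> {"fn": "drive_effector", "kwargs": {"segments": [{"finger_gap":0.051},{"finger_gap":0.051}]}}

```text
clock: 8.32
tool_pos: [0.5028, 0.0622, 0.056]
orientation: [-179.9, 0.1, -97.0]
force: [-1.7, 1.7, 7.9]
opening: 0.0517
gripper_force: 30.0
```

>>> {"fn": "drive_effector", "kwargs": {"segments": [{"tz":-0.02,"finger_gap":0.04},{"tz":-0.05,"finger_gap":0.04},{"tz":-0.05,"finger_gap":0.04}]}}

```text
clock: 8.7
tool_pos: [0.5032, 0.0624, 0.1068]
orientation: [-179.8, 0.2, -97.0]
force: [-0.0, -0.3, -2.3]
opening: 0.0517
gripper_force: 30.0
```

Run:
```python
from h import *
from plant import ctrl
s=ctrl.snapshot("side");f=cv2.resize(s["frame"][150:290,190:350],None,fx=3,fy=3);cv2.imwrite("pics/s3.png",f[:,:,::-1])
print(ctrl.get_obs()["moment"])
```

```text
[ 0.12246452  0.0510139  -0.00554594]
```

View pics/s3.png

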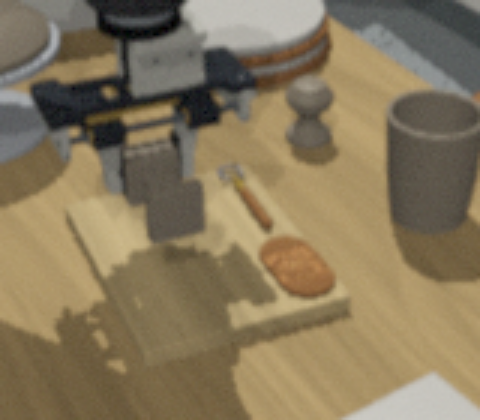

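Side view: the finial is held by the head at (150,175), with its square foot face at (175,208). It is still roughly level, so the full pads don't let it swing. I'll lay it back and take only the top end corner of the head with the fingertips. That small patch should let gravity turn the foot down.

>>> {"fn": "drive_effector", "kwargs": {"segments": [{"tz":0.03,"finger_gap":0.04},{"tz":0.045,"finger_gap":0.04},{"tz":0.049,"finger_gap":0.04},{"tz":0.049,"finger_gap":0.04},{"tz":0.049,"finger_gap":0.07},{"tz":0.049,"finger_gap":0.07},{"tz":0.03,"finger_gap":0.07},{"finger_gap":0.07}]}}

```text
clock: 9.75
tool_pos: [0.5015, 0.0615, 0.1042]
orientation: [179.9, -0.1, -97.0]
force: [-0.0, -0.4, 0.9]
opening: 0.0699
gripper_force: 0.0
```

>>> {"fn": "drive_effector", "kwargs": {"segments": [{"tz":-0.06,"finger_gap":0.06},{"tx":0.05,"tz":-0.08,"finger_gap":0.06},{"tx":0.05,"tz":-0.08,"finger_gap":0.06}]}}

```text
clock: 10.12
tool_pos: [0.4964, 0.0107, 0.1865]
orientation: [-179.8, 0.1, -97.1]
force: [0.2, 1.4, -0.9]
opening: 0.0602
gripper_force: 0.0
```

Run:
```python
from h import *
from plant import ctrl
o=ctrl.get_obs();s=ctrl.snapshot("wrist");print(o["tool_pos"],o["orientation"])
C=cloud(s,o);z=C[:,:,2]
th=np.radians(-97);a=np.array([np.cos(th),np.sin(th)]);p=np.array([np.sin(th),-np.cos(th)])
d=C[:,:,:2]-o["tool_pos"][:2];ax=d@a;ac=d@p
q=(z>.03)&(z<.078)&(abs(ac)<.045)&(abs(ax)<.15)
for lo,hi in((.062,.078),):
    m=q&(z>lo)&(z<hi);x=ax[m];h,e=np.histogram(x,np.arange(-.15,.15,.004));print([(round(float(b),3),int(c)) for b,c in zip(e,h) if c]);print("across",np.percentile(ac[m],[2,50,98]),"top",np.median(z[m]))
    print("ext",np.percentile(x,[.5,99.5]))
```

```text
[0.49635292 0.01066796 0.18652773] [-1.79812006e+02  9.32027691e-02 -9.71122194e+01]
[(-0.066, 40), (-0.062, 217), (-0.058, 235), (-0.054, 239), (-0.05, 247), (-0.046, 240), (-0.042, 257), (-0.038, 263), (-0.034, 389), (-0.03, 144), (0.01, 97), (0.014, 175), (0.018, 318), (0.022, 323), (0.026, 323), (0.03, 192)]
across [-0.02202472  0.00284948  0.02694516] top 0.06935826756637598
ext [-0.0623417   0.03151021]
```

>>> {"fn": "drive_effector", "kwargs": {"segments": [{"tx":-0.04,"ty":0.0025,"tz":0.03,"finger_gap":0.06},{"tx":-0.0693,"ty":0.0025,"tz":0.06,"finger_gap":0.06},{"tx":-0.0693,"ty":0.0025,"tz":0.09,"finger_gap":0.06},{"tx":-0.0693,"ty":0.0025,"tz":0.0955,"finger_gap":0.06},{"tx":-0.0693,"ty":0.0025,"tz":0.0955,"finger_gap":0.06},{"tx":-0.0693,"ty":0.0025,"tz":0.0955,"finger_gap":0.045},{"tx":-0.0693,"ty":0.0025,"tz":0.0955,"finger_gap":0.04},{"tx":-0.0693,"ty":0.0025,"tz":0.0955,"finger_gap":0.04}]}}

```text
clock: 11.18
tool_pos: [0.5025, 0.0814, 0.09]
orientation: [-179.9, 0.1, -97.0]
force: [1.1, 1.0, 3.4]
opening: 0.0479
gripper_force: 30.0
```

>>> {"fn": "drive_effector", "kwargs": {"segments": [{"tz":-0.01,"finger_gap":0.04},{"tx":0.002,"tz":-0.02,"finger_gap":0.04},{"tx":0.002,"tz":-0.02,"finger_gap":0.04}]}}

```text
clock: 11.55
tool_pos: [0.5021, 0.0795, 0.1102]
orientation: [-179.9, 0.1, -97.0]
force: [-0.1, 2.7, 0.7]
opening: 0.0476
gripper_force: 30.0
```

Run:
```python
from h import *
from plant import ctrl
print(ctrl.get_obs()["moment"])
s=ctrl.snapshot("side");f=cv2.resize(s["frame"][150:290,190:350],None,fx=3,fy=3);cv2.imwrite("pics/s4.png",f[:,:,::-1])
```

```text
[ 0.91053249  0.18073387 -0.04690952]
```

View pics/s4.png

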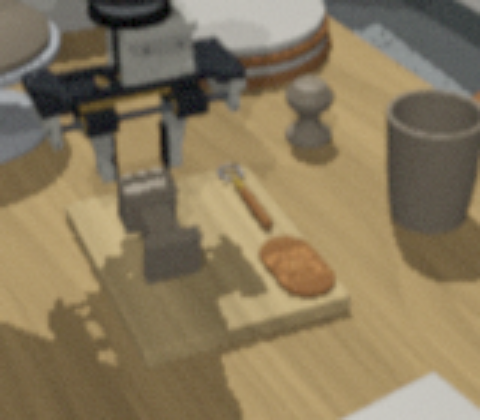

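Side view: the head is at (148,200) below the fingertips and the foot at (175,255), with the neck now visible. The head looks raised and the foot appears to rest on the board. I'll measure the tilt.

Create tilt.py:
```python
from h import *
from plant import ctrl
o=ctrl.get_obs();th=np.radians(o["orientation"][2]);a=np.array([np.cos(th),np.sin(th)]);p=np.array([np.sin(th),-np.cos(th)])
print(o["tool_pos"].round(4),o["force"].round(1))
for n in("side","scene"):
    s=ctrl.snapshot(n);C=cloud(s);f=s["frame"].astype(int)
    d=C[:,:,:2]-o["tool_pos"][:2];ax=d@a;ac=d@p;z=C[:,:,2]
    m=(abs(ac)<.035)&(ax>-.06)&(ax<.14)&(z>.024)&(z<o["tool_pos"][2]-.028)
    m=cv2.erode(m.astype(np.uint8),np.ones((2,2)))>0
    print(n,m.sum(),"(ax: zmin zmax ac)")
    for lo in np.arange(-.06,.14,.01):
        k=m&(ax>=lo)&(ax<lo+.01)
        if k.sum()>4: print(f"{lo:.2f}",k.sum(),np.percentile(z[k],[3,97]).round(3),np.percentile(ac[k],[3,97]).round(3))
```

```bash
python3 tilt.py
```

```text
[0.5021 0.0797 0.1098] [-0.3  2.3  0.7]
side 468 (ax: zmin zmax ac)
0.02 11 [0.045 0.076] [-0.011  0.025]
0.03 63 [0.038 0.077] [-0.024  0.025]
0.04 60 [0.052 0.077] [-0.02   0.016]
0.05 34 [0.052 0.07 ] [-0.013  0.014]
0.06 32 [0.061 0.067] [-0.013  0.014]
0.07 14 [0.061 0.065] [-0.012  0.011]
0.08 8 [0.033 0.071] [-0.007  0.02 ]
0.09 181 [0.026 0.071] [-0.025  0.024]
0.10 61 [0.05 0.07] [-0.021  0.023]
scene 375 (ax: zmin zmax ac)
-0.01 39 [0.043 0.062] [-0.023  0.017]
0.00 32 [0.042 0.066] [-0.028 -0.021]
0.01 34 [0.038 0.075] [-0.027 -0.025]
0.02 33 [0.04  0.077] [-0.028 -0.024]
0.03 13 [0.05  0.076] [-0.027 -0.017]
0.04 21 [0.044 0.068] [-0.016 -0.013]
0.05 20 [0.041 0.066] [-0.017 -0.013]
0.06 31 [0.036 0.065] [-0.017 -0.012]
0.07 54 [0.028 0.065] [-0.025 -0.011]
0.08 69 [0.029 0.072] [-0.027 -0.003]
0.09 29 [0.048 0.072] [-0.028  0.007]
```

>>> {"fn": "drive_effector", "kwargs": {"segments": [{"tx":0.007,"tz":-0.01,"finger_gap":0.04},{"tx":0.018,"tz":-0.02,"finger_gap":0.04},{"tx":0.03,"tz":-0.03,"finger_gap":0.04},{"tx":0.043,"tz":-0.038,"finger_gap":0.04},{"tx":0.043,"tz":-0.038,"finger_gap":0.04}]}}

```text
clock: 12.32
tool_pos: [0.497, 0.0356, 0.1488]
orientation: [-179.9, 0.1, -97.1]
force: [-2.2, 1.9, 8.3]
opening: 0.0426
gripper_force: 35.4
```

```bash
python3 tilt.py
```

```text
[0.497  0.0356 0.1488] [-2.2  1.9  8.3]
side 503 (ax: zmin zmax ac)
-0.01 6 [0.089 0.106] [0.022 0.023]
0.00 12 [0.086 0.115] [0.022 0.023]
0.01 56 [0.091 0.119] [-0.028  0.023]
0.02 187 [0.072 0.114] [-0.024  0.021]
0.03 80 [0.043 0.083] [-0.015  0.026]
0.04 42 [0.04  0.065] [-0.012  0.026]
0.05 54 [0.048 0.061] [-0.018  0.026]
0.06 66 [0.047 0.057] [-0.023  0.023]
scene 538 (ax: zmin zmax ac)
-0.04 22 [0.095 0.108] [-0.023  0.016]
-0.03 90 [0.089 0.113] [-0.029  0.013]
-0.02 84 [0.08  0.119] [-0.03   0.011]
-0.01 36 [0.081 0.115] [-0.03  -0.022]
0.00 37 [0.062 0.113] [-0.03  -0.015]
0.01 77 [0.03  0.111] [-0.03   0.008]
0.02 62 [0.034 0.105] [-0.027 -0.013]
0.03 51 [0.033 0.075] [-0.026 -0.007]
0.04 48 [0.042 0.062] [-0.026  0.008]
0.05 31 [0.048 0.061] [-0.026  0.017]
```

Run:
```python
from h import *
from plant import ctrl
F=[]
for n in("side","scene"):
    s=ctrl.snapshot(n);p=np.array([.495,.02,.08]);q=s["R"]@p+s["t"];k=K(s)@(q/q[2]);u,v=int(k[0]),int(k[1])
    F.append(cv2.resize(s["frame"][v-60:v+60,u-60:u+60],(400,400),interpolation=cv2.INTER_CUBIC))
cv2.imwrite("pics/s5.png",np.hstack(F)[:,:,::-1])
```

```text
(no output)
```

View pics/s5.png

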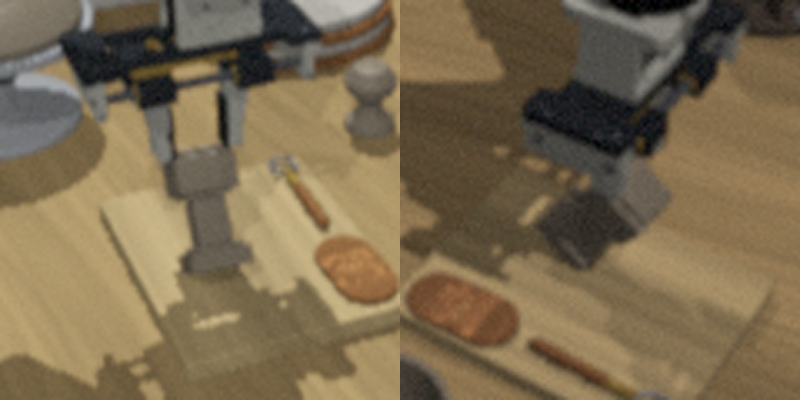

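Picture: the finial leans about 45° on its foot edge, with the fingertips at its upper head corner. The pivot works, so I'll carry it past the tipping angle.

>>> {"fn": "drive_effector", "kwargs": {"segments": [{"tx":0.008,"tz":-0.002,"finger_gap":0.04},{"tx":0.017,"tz":-0.004,"finger_gap":0.04},{"tx":0.026,"tz":-0.006,"finger_gap":0.04},{"tx":0.036,"tz":-0.006,"finger_gap":0.04},{"tx":0.036,"tz":-0.006,"finger_gap":0.04}]}}

```text
clock: 13.15
tool_pos: [0.4916, -0.0, 0.1528]
orientation: [180.0, -0.0, -97.1]
force: [0.6, -0.3, -2.6]
opening: 0.0418
gripper_force: 30.8
```

```bash
python3 tilt.py
```

```text
[ 0.4916 -0.      0.1528] [ 0.6 -0.3 -2.6]
side 526 (ax: zmin zmax ac)
-0.02 6 [0.09  0.108] [0.022 0.023]
-0.01 8 [0.093 0.113] [0.022 0.024]
0.00 13 [0.074 0.118] [0.013 0.024]
0.01 153 [0.042 0.121] [-0.025  0.025]
0.02 178 [0.05  0.112] [-0.022  0.023]
0.03 57 [0.047 0.066] [-0.014  0.027]
0.04 92 [0.042 0.057] [-0.021  0.026]
0.05 19 [0.042 0.054] [-0.022  0.016]
scene 500 (ax: zmin zmax ac)
-0.04 69 [0.1   0.118] [-0.028  0.018]
-0.03 84 [0.085 0.123] [-0.029  0.011]
-0.02 46 [0.086 0.124] [-0.029 -0.008]
-0.01 78 [0.03  0.118] [-0.029  0.012]
0.00 82 [0.031 0.116] [-0.028  0.001]
0.01 64 [0.034 0.108] [-0.028 -0.012]
0.02 41 [0.037 0.066] [-0.023 -0.011]
0.03 35 [0.042 0.058] [-0.025  0.009]
```

>>> {"fn": "drive_effector", "kwargs": {"segments": [{"tz":0.006,"finger_gap":0.04},{"tz":0.01,"finger_gap":0.04},{"tx":0.008,"tz":0.012,"finger_gap":0.04},{"tx":0.018,"tz":0.013,"finger_gap":0.04},{"tx":0.028,"tz":0.015,"finger_gap":0.04},{"tx":0.036,"tz":0.016,"finger_gap":0.04},{"tx":0.036,"tz":0.016,"finger_gap":0.04}]}}

```text
clock: 14.12
tool_pos: [0.491, -0.0357, 0.141]
orientation: [-179.6, -0.0, -96.9]
force: [-2.3, -6.2, 26.6]
opening: 0.0452
gripper_force: 33.4
```

```bash
python3 tilt.py
```

```text
[ 0.491  -0.0357  0.141 ] [-2.3 -6.2 26.6]
side 483 (ax: zmin zmax ac)
-0.03 5 [0.037 0.04 ] [0.016 0.028]
-0.02 25 [0.033 0.076] [0.015 0.029]
-0.01 31 [0.033 0.097] [-0.019  0.029]
0.00 161 [0.038 0.096] [-0.014  0.025]
0.01 241 [0.027 0.108] [-0.025  0.025]
0.02 20 [0.026 0.039] [-0.019  0.026]
scene 397 (ax: zmin zmax ac)
-0.04 105 [0.026 0.109] [-0.029  0.024]
-0.03 111 [0.031 0.105] [-0.029  0.021]
-0.02 65 [0.03  0.108] [-0.028 -0.01 ]
-0.01 66 [0.028 0.105] [-0.029 -0.011]
0.00 41 [0.029 0.103] [-0.029 -0.011]
0.01 6 [0.029 0.04 ] [-0.023 -0.004]
```

>>> {"fn": "drive_effector", "kwargs": {"segments": [{"tz":-0.003,"finger_gap":0.04},{"tz":-0.003,"finger_gap":0.06},{"tz":-0.003,"finger_gap":0.07},{"tz":-0.03,"finger_gap":0.07},{"tz":-0.06,"finger_gap":0.07},{"tz":-0.06,"finger_gap":0.07}]}}

```text
clock: 14.98
tool_pos: [0.4886, -0.0344, 0.1986]
orientation: [-179.8, 0.1, -97.0]
force: [0.1, -0.1, -0.6]
opening: 0.0701
gripper_force: 0.0
```

Run:
```python
from h import *
from plant import ctrl
F=[]
for n in("side","scene"):
    s=ctrl.snapshot(n);p=np.array([.495,-.02,.08]);q=s["R"]@p+s["t"];k=K(s)@(q/q[2]);u,v=int(k[0]),int(k[1])
    F.append(cv2.resize(s["frame"][v-60:v+60,u-60:u+60],(400,400),interpolation=cv2.INTER_CUBIC))
    C=cloud(s);z=C[:,:,2];near=np.linalg.norm(C[:,:,:2]-[.495,-.03],axis=2)<.06
    for lo,hi in((.086,.112),(.1165,.13),(.03,.045)):
        m=near&(z>lo)&(z<hi);print(n,lo,m.sum(),rect(C[m]),np.median(z[m]),z[m].max())
o=ctrl.get_obs();s=ctrl.snapshot("wrist");C=cloud(s,o);z=C[:,:,2];near=np.linalg.norm(C[:,:,:2]-[.495,-.03],axis=2)<.06
for lo,hi in((.11,.117),(.117,.124)):
    m=near&(z>lo)&(z<hi);print("wrist",m.sum());m.sum()>20 and print(rect(C[m]))
print(o["tool_pos"])
cv2.imwrite("pics/s6.png",np.hstack(F)[:,:,::-1])
```

```text
side 0.086 226 ((492.26910400390625, -34.871482849121094), (54.50416564941406, 53.40364074707031), 6.742377758026123) 0.09975633993028304 0.11197398956951221
side 0.1165 139 ((491.95562744140625, -32.79767990112305), (40.810359954833984, 42.42796325683594), 9.482293128967285) 0.11899493405283734 0.1213970554317656
side 0.03 168 ((491.56866455078125, -34.15761947631836), (53.0535888671875, 55.44244384765625), 8.523040771484375) 0.03518455803164433 0.0448609584052333
scene 0.086 170 ((502.0581359863281, -16.757232666015625), (35.524227142333984, 70.66619873046875), 52.950321197509766) 0.09952683647932326 0.11198114181858665
scene 0.1165 162 ((492.0589904785156, -30.577924728393555), (42.83852767944336, 38.824344635009766), 8.2411527633667) 0.12034984610747024 0.12343007753297797
scene 0.03 177 ((493.1431579589844, -30.89638328552246), (53.607666015625, 51.70730972290039), 8.646056175231934) 0.03534281552344365 0.04494143081558244
wrist 1762
((490.56512451171875, -31.497386932373047), (52.04956817626953, 51.62751388549805), 8.072417259216309)
wrist 2961
((490.5694580078125, -31.239755630493164), (40.02960205078125, 40.1909065246582), 7.954610824584961)
[ 0.48715974 -0.03468946  0.19648942]
```

View pics/s6.png

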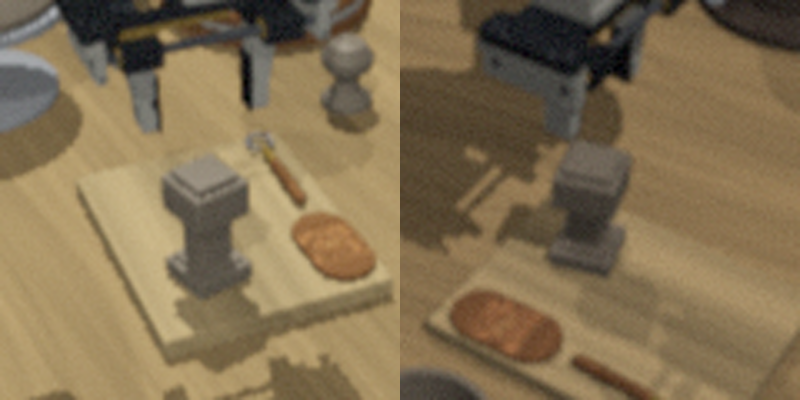

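The finial stands upright on the board, with its head top at (205,172) in the left picture. It has turned about 15° from the gripper, so I'll take the head squarely.

>>> {"fn": "drive_effector", "kwargs": {"segments": [{"tx":-0.0038,"ty":-0.003,"yaw":-7.5,"finger_gap":0.07},{"tx":-0.0038,"ty":-0.003,"tz":0.01,"yaw":-15,"finger_gap":0.07},{"tx":-0.0038,"ty":-0.003,"tz":0.04,"yaw":-15,"finger_gap":0.07},{"tx":-0.0038,"ty":-0.003,"tz":0.07,"yaw":-15,"finger_gap":0.07},{"tx":-0.0038,"ty":-0.003,"tz":0.087,"yaw":-15,"finger_gap":0.07},{"tx":-0.0038,"ty":-0.003,"tz":0.0925,"yaw":-15,"finger_gap":0.07},{"tx":-0.0038,"ty":-0.003,"tz":0.0925,"yaw":-15,"finger_gap":0.07}]}}

```text
clock: 16.0
tool_pos: [0.4907, -0.0316, 0.1041]
orientation: [179.9, -0.0, -82.0]
force: [-0.1, -0.4, 0.3]
opening: 0.0701
gripper_force: 0.0
```

>>> {"fn": "drive_effector", "kwargs": {"segments": [{"finger_gap":0.055},{"finger_gap":0.04},{"finger_gap":0.04},{"finger_gap":0.04}]}}

```text
clock: 16.5
tool_pos: [0.4913, -0.0314, 0.1051]
orientation: [-179.9, 0.0, -82.0]
force: [-1.4, 1.1, 6.0]
opening: 0.0515
gripper_force: 30.0
```

>>> {"fn": "drive_effector", "kwargs": {"segments": [{"tz":-0.01,"finger_gap":0.04},{"tz":-0.04,"finger_gap":0.04},{"tz":-0.08,"finger_gap":0.04},{"tz":-0.12,"finger_gap":0.04},{"tz":-0.16,"finger_gap":0.04},{"tz":-0.19,"finger_gap":0.04},{"tz":-0.2,"finger_gap":0.04}]}}

```text
clock: 17.38
tool_pos: [0.4913, -0.0314, 0.3064]
orientation: [-179.8, 0.0, -82.0]
force: [0.1, 0.3, -3.2]
opening: 0.052
gripper_force: 30.0
```

>>> {"fn": "drive_effector", "kwargs": {"segments": [{"tx":-0.02,"finger_gap":0.04},{"tx":-0.06,"finger_gap":0.04},{"tx":-0.1,"finger_gap":0.04},{"tx":-0.14,"finger_gap":0.04},{"tx":-0.18,"finger_gap":0.04},{"tx":-0.22,"finger_gap":0.04},{"tx":-0.26,"finger_gap":0.04},{"tx":-0.3,"finger_gap":0.04}]}}

```text
clock: 18.38
tool_pos: [0.4482, 0.2665, 0.3032]
orientation: [179.9, -0.1, -82.0]
force: [-0.2, -0.3, -2.0]
opening: 0.052
gripper_force: 30.0
```

>>> {"fn": "drive_effector", "kwargs": {"segments": [{"tx":-0.03,"finger_gap":0.04},{"tx":-0.06,"finger_gap":0.04},{"tx":-0.09,"ty":0.002,"finger_gap":0.04},{"tx":-0.105,"ty":0.002,"finger_gap":0.04},{"tx":-0.1137,"ty":0.002,"finger_gap":0.04},{"tx":-0.1137,"ty":0.002,"finger_gap":0.04},{"tx":-0.1137,"ty":0.002,"finger_gap":0.04}]}}

```text
clock: 19.25
tool_pos: [0.4315, 0.3772, 0.3045]
orientation: [180.0, -0.0, -82.0]
force: [-0.3, -0.8, -3.6]
opening: 0.0516
gripper_force: 30.0
```

Create look.py:
```python
from h import *
from plant import ctrl
import sys
o=ctrl.get_obs();print(o["tool_pos"].round(4),o["orientation"].round(2),o["force"].round(1))
T=o["tool_pos"]
for n in("wrist","scene","side"):
    s=ctrl.snapshot(n);C=cloud(s,o);z=C[:,:,2];r=np.linalg.norm(C[:,:,:2]-[.4315,.378],axis=2)
    m=(r<.088)&(z>.13)&(z<.168);P=C[m]
    for _ in range(4):
        c,R=sphere(P);e=np.linalg.norm(P-c,axis=1)-R;P=P[abs(e)<max(.002,2*e.std())]
    print(n,"lid",len(P),c.round(4),R.round(4),"top",(c[2]+R).round(4),e.std().round(5))
    if n!="wrist":
        d=np.linalg.norm(C[:,:,:2]-T[:2],axis=2)
        m=(d<.06)&(z>T[2]-.087+.001)&(z<T[2]-.087+.015)
        if m.sum()>30: print("  foot",m.sum(),rect(C[m]),z[m].min())
        for lo in np.arange(T[2]-.085,T[2]-.02,.012):
            k=(d<.06)&(z>lo)&(z<lo+.012)
            if k.sum()>10: print("   slice",(lo-T[2]).round(3),np.mean(C[k],0)[:2].round(4),rect(C[k])[0])
    cv2.imwrite(f"pics/{sys.argv[1]}{n}.png",s["frame"][:,:,::-1])
```

```bash
python3 look.py a
```

```text
[0.4315 0.3772 0.3045] [ 1.7999e+02 -1.0000e-02 -8.2030e+01] [-0.3 -0.8 -3.6]
wrist lid 15348 [0.4306 0.38   0.0232] 0.1385 top 0.1616 0.0006
scene lid 2793 [0.4309 0.3787 0.0238] 0.1382 top 0.1619 0.0009
  foot 174 ((433.6032409667969, 376.6220703125), (54.09494400024414, 51.565189361572266), 7.821993350982666) 0.21867307890554677
   slice -0.085 [0.4523 0.3746] (445.7415466308594, 365.8887023925781)
   slice -0.073 [0.4432 0.3734] (434.0747375488281, 376.595458984375)
   slice -0.061 [0.4434 0.3748] (441.21038818359375, 371.4447021484375)
   slice -0.049 [0.4449 0.3746] (442.4969177246094, 371.6775207519531)
   slice -0.037 [0.4496 0.3703] (449.0849914550781, 379.8770751953125)
   slice -0.025 [0.4594 0.3742] (448.74774169921875, 367.69036865234375)
side lid 831 [0.4319 0.3779 0.0234] 0.1375 top 0.1609 0.00109
  foot 102 ((432.1115417480469, 372.5213317871094), (53.0970573425293, 52.00179672241211), 4.960257530212402) 0.21854350696933195
   slice -0.085 [0.4265 0.359 ] (432.1089782714844, 372.51910400390625)
   slice -0.073 [0.4287 0.3635] (432.0652160644531, 371.8411865234375)
   slice -0.061 [0.4302 0.3647] (427.1416931152344, 365.3723449707031)
   slice -0.049 [0.4305 0.3651] (427.4414978027344, 366.4215087890625)
   slice -0.037 [0.431  0.3616] (432.8599548339844, 364.417724609375)
   slice -0.025 [0.4273 0.3568] (431.91455078125, 358.9120788574219)
```

>>> {"fn": "drive_effector", "kwargs": {"segments": [{"tx":-0.0032,"tz":0.01,"finger_gap":0.04},{"tx":-0.0032,"tz":0.025,"finger_gap":0.04},{"tx":-0.0032,"tz":0.038,"finger_gap":0.04},{"tx":-0.0032,"tz":0.046,"finger_gap":0.04},{"tx":-0.0032,"tz":0.0495,"finger_gap":0.04},{"tx":-0.0032,"tz":0.0495,"finger_gap":0.04},{"tx":-0.0032,"tz":0.0495,"finger_gap":0.04}]}}

```text
clock: 20.27
tool_pos: [0.4312, 0.3813, 0.2555]
orientation: [-180.0, 0.0, -82.0]
force: [-0.5, 0.3, -3.2]
opening: 0.0516
gripper_force: 30.0
```

```bash
python3 look.py b | grep -v slice
```

Run:
```python
import cv2,numpy as np
F=[]
from h import *
for n in("side","scene"):
    im=cv2.imread(f"pics/b{n}.png");s=dict(np.load(n+"0.npz"));q=s["R"]@np.array([.431,.379,.18])+s["t"];k=K(s)@(q/q[2]);u,v=int(k[0]),int(k[1])
    F.append(cv2.resize(im[v-45:v+45,u-45:u+45],(400,400),interpolation=cv2.INTER_CUBIC))
cv2.imwrite("pics/b.png",np.hstack(F))
```

```text
[0.4312 0.3813 0.2555] [-1.7997e+02  3.0000e-02 -8.2000e+01] [-0.5  0.3 -3.2]
wrist lid 20516 [0.4306 0.3802 0.0222] 0.1394 top 0.1616 0.00057
scene lid 2363 [0.431  0.3787 0.0241] 0.1379 top 0.162 0.00092
  foot 196 ((435.224609375, 381.35260009765625), (49.20554733276367, 53.417076110839844), 7.167507648468018) 0.16961375495104392
side lid 791 [0.4317 0.3779 0.0242] 0.1367 top 0.161 0.00118
  foot 96 ((432.47015380859375, 375.6617126464844), (54.14643096923828, 50.51235580444336), 5.208350658416748) 0.16977837403186935
```

View pics/b.png

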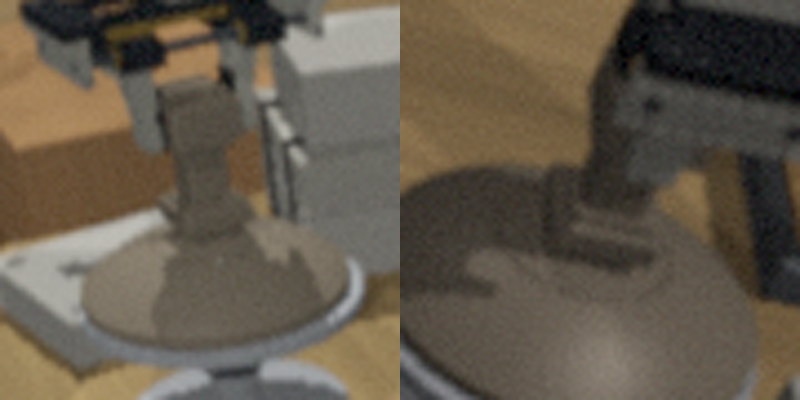

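Picture: the finial hangs upright with its foot close above the crown, inside the scored ring. It looks centred to within 1–2 mm, so I'll lower it gently.

>>> {"fn": "drive_effector", "kwargs": {"segments": [{"tx":0.0007,"ty":0.0008,"tz":0.002,"finger_gap":0.04},{"tx":0.0007,"ty":0.0008,"tz":0.004,"finger_gap":0.04},{"tx":0.0007,"ty":0.0008,"tz":0.0055,"finger_gap":0.04},{"tx":0.0007,"ty":0.0008,"tz":0.0055,"finger_gap":0.04}]}}

```text
clock: 20.92
tool_pos: [0.4303, 0.3802, 0.2494]
orientation: [180.0, -0.0, -82.0]
force: [-0.4, 0.7, -2.5]
opening: 0.052
gripper_force: 30.0
```

>>> {"fn": "drive_effector", "kwargs": {"segments": [{"tz":0.0005,"finger_gap":0.04},{"tz":0.001,"finger_gap":0.04}]}}

```text
clock: 21.18
tool_pos: [0.4304, 0.3803, 0.249]
orientation: [-180.0, 0.0, -82.0]
force: [-2.4, -0.6, 2.0]
opening: 0.0517
gripper_force: 30.0
```

>>> {"fn": "drive_effector", "kwargs": {"segments": [{"tz":-0.0002,"finger_gap":0.04},{"tz":-0.0002,"finger_gap":0.04},{"tz":-0.0002,"finger_gap":0.054},{"tz":-0.0002,"finger_gap":0.058},{"tz":-0.0002,"finger_gap":0.064},{"tz":-0.0002,"finger_gap":0.072},{"tz":-0.0002,"finger_gap":0.072}]}}

```text
clock: 22.05
tool_pos: [0.4303, 0.3803, 0.2488]
orientation: [180.0, -0.0, -82.0]
force: [-1.2, 0.0, -0.5]
opening: 0.0717
gripper_force: 0.0
```

Run:
```python
from h import *
from plant import ctrl
for n in("side","scene"):
    s=ctrl.snapshot(n);C=cloud(s);z=C[:,:,2];d=np.linalg.norm(C[:,:,:2]-[.431,.379],axis=2)<.045
    for lo,hi in((.166,.178),(.23,.256),(.26,.27)):
        m=d&(z>lo)&(z<hi);print(n,lo,m.sum(),m.sum()>10 and rect(C[m]))
```

```text
side 0.166 94 ((431.2191467285156, 373.47088623046875), (50.66644287109375, 53.99114227294922), 7.921102523803711)
side 0.23 226 ((432.96392822265625, 370.6361083984375), (85.83068084716797, 46.362369537353516), 5.700815677642822)
side 0.26 90 ((431.6540832519531, 377.0951843261719), (82.90078735351562, 42.68323516845703), 6.23826265335083)
scene 0.166 194 ((432.44696044921875, 380.0981140136719), (54.0459098815918, 52.94285202026367), 8.72873592376709)
scene 0.23 149 ((445.7784423828125, 368.87646484375), (69.48672485351562, 37.54191207885742), 51.528621673583984)
scene 0.26 13 ((394.76171875, 370.8669738769531), (9.164034843444824, 5.296983242034912), 67.71129608154297)
```

>>> {"fn": "drive_effector", "kwargs": {"segments": [{"tz":-0.01,"finger_gap":0.074},{"tz":-0.025,"finger_gap":0.074},{"tz":-0.05,"finger_gap":0.074},{"tz":-0.08,"finger_gap":0.074},{"tz":-0.1,"finger_gap":0.074},{"tz":-0.1,"finger_gap":0.074},{"tz":-0.1,"finger_gap":0.074}]}}

```text
clock: 23.02
tool_pos: [0.4301, 0.3801, 0.3487]
orientation: [180.0, 0.0, -82.0]
force: [-0.4, 0.3, -0.5]
opening: 0.074
gripper_force: 0.0
```

Run:
```python
from h import *
from plant import ctrl
F=[]
o=ctrl.get_obs()
for n in("wrist","side","scene"):
    s=ctrl.snapshot(n);C=cloud(s,o);z=C[:,:,2];d=np.linalg.norm(C[:,:,:2]-[.431,.379],axis=2)<.05
    for lo,hi in((.168,.178),(.23,.256),(.259,.27)):
        m=d&(z>lo)&(z<hi);print(n,lo,m.sum(),m.sum()>10 and rect(C[m]))
    m=d&(z>.2605)&(z<.27);P=C[m];a=np.linalg.lstsq(np.c_[P[:,:2],np.ones(len(P))],P[:,2],rcond=None)[0];print("tilt deg",np.degrees(a[:2]).round(2),P.mean(0).round(4))
    if n!="wrist":
        q=s["R"]@np.array([.431,.379,.19])+s["t"];k=K(s)@(q/q[2]);u,v=int(k[0]),int(k[1]);F.append(cv2.resize(s["frame"][v-45:v+45,u-45:u+45],(400,400),interpolation=cv2.INTER_CUBIC))
cv2.imwrite("pics/c.png",np.hstack(F)[:,:,::-1])
```

```text
wrist 0.168 335 ((432.47686767578125, 360.4032287597656), (52.07551574707031, 10.507487297058105), 8.174470901489258)
wrist 0.23 608 ((429.4590148925781, 380.33477783203125), (52.19309616088867, 51.88418197631836), 7.78871488571167)
wrist 0.259 2819 ((429.3799133300781, 379.5899658203125), (45.34885025024414, 41.8010139465332), 9.298645973205566)
tilt deg [0.12 0.31] [0.4297 0.3795 0.2633]
side 0.168 81 ((430.18951416015625, 372.2625732421875), (48.722023010253906, 54.72023010253906), 88.80040740966797)
side 0.23 185 ((421.6741943359375, 365.1012268066406), (42.971824645996094, 71.82508850097656), 53.335609436035156)
side 0.259 71 ((430.27423095703125, 378.06451416015625), (38.905643463134766, 41.39830780029297), 8.67238998413086)
tilt deg [ 1.29 -0.61] [0.4299 0.3766 0.2625]
scene 0.168 175 ((432.7282409667969, 380.37774658203125), (52.12430953979492, 54.29082107543945), 4.963108539581299)
scene 0.23 340 ((434.19921875, 380.1838073730469), (50.828670501708984, 51.622596740722656), 8.165891647338867)
scene 0.259 232 ((433.1313171386719, 379.658935546875), (42.423492431640625, 41.10334396362305), 2.694183588027954)
tilt deg [ 2.29 -0.35] [0.4333 0.3804 0.2628]
```

View pics/c.png

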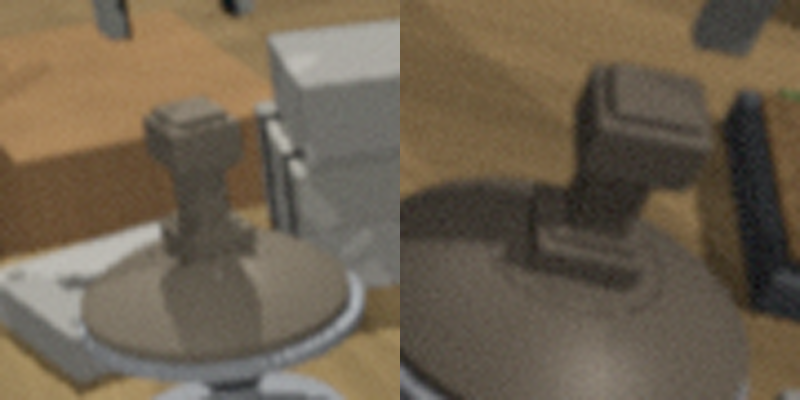

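The finial stands upright on the crown, free of the fingers and within about 1–2 mm of the lid's centre. I'll check it once more for stillness, then hand in.

>>> {"fn": "drive_effector", "kwargs": {"segments": [{"finger_gap":0.074},{"finger_gap":0.074},{"finger_gap":0.074},{"finger_gap":0.074},{"finger_gap":0.074},{"finger_gap":0.074}], "lines": "1,1"}}

```text
clock: 23.92
```

Run:
```python
from h import *
from plant import ctrl
o=ctrl.get_obs();s=ctrl.snapshot("wrist");C=cloud(s,o);z=C[:,:,2];d=np.linalg.norm(C[:,:,:2]-[.431,.379],axis=2)<.05
P=C[d&(z>.2605)&(z<.27)];a=np.linalg.lstsq(np.c_[P[:,:2],np.ones(len(P))],P[:,2],rcond=None)[0];t=np.degrees(a[:2]);print(t.round(2),P.mean(0).round(4))
if abs(t).max()<2.5: print(ctrl.close_job())
```

```text
[0.02 0.21] [0.4297 0.3795 0.2633]
the job is handed in; nothing more can be done
None
```

The finial stands upright on its foot on the lid's crown, about 1–2 mm off centre and tilted about 0.2°, balanced with the gripper clear, and the job was handed in at about 24 s.

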